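# Close the weighing bottle and lift it off the balance

### The job

The weighing is done: pick up the glass lid that lies on the white tile by its knob and set it on the open weighing bottle standing on the balance pan, so that it sits fully seated and level, and let go of it. Then take the closed bottle by its body, lift it straight up and finish while still holding it, upright and still, at least 5 cm clear above the pan with the lid still seated, so that the balance's zero can be checked. Do not drop or tip the glass, and leave everything else on the bench where it is.

Things in the scene. Friction and masses are not known exactly. Their poses are not given: they have to be found in the camera images.
- bottle_center (a point): centre (half-way up) of the open weighing bottle on the balance pan: upright amber glass cylinder, 50 mm outer diameter, 50 mm tall, wall 4 mm, mouth 42 mm inside, marble chips inside, about 0.12 kg. z axis up along its axis. Grip it across its diameter; with the lid seated, the knob's top is 51 mm above this point.
- bottle_rim (a point): centre of the bottle's mouth at the level of the rim, 25 mm above bottle_center; z axis along the bottle's axis. The lid is seated when lid_shoulder is here.
- lid_knob (a point): centre of the knob of the amber glass lid lying knob up on the white tile. Knob: upright, 17 mm diameter, straight from 6 mm below to 8 mm above this point, top at 10 mm above. Below it a flat flange, 47 mm diameter, 4 mm thick, upper face 12 mm below this point; then a plug 39 mm diameter, 8 mm deep, tapering to 33 mm at its end (24 mm below this point). 0.04 kg. z up the axis.
- lid_shoulder (a point): centre of the underside of the lid's flange, 16 mm below lid_knob on the lid's axis; it rests on the bottle's rim when seated.
- pan (a point): centre of the upper face of the balance's round steel pan, 120 mm diameter, fixed, 66 mm above the bench. The balance is a flat white box, 220 mm deep (x axis, display at its -x side), 195 mm wide, 54 mm high, fixed to the bench, centred 35 mm in -x of its own frame from the pan's centre. z axis up.
- tile: white glazed tile 100 x 100 mm, 7 mm thick, fixed on the bench; the lid lies on it; origin at the centre of its underside.
- flask_ring: round-bottomed clear flask standing in a cork ring of 110 mm diameter, 138 mm tall overall, fixed on the bench on the other side of the balance from the tile; origin at the centre of its underside.
- amber_bottle: stoppered amber reagent bottle, 60 mm diameter, 120 mm tall; origin at the centre of its underside. Bystander.
- clear_bottle: stoppered clear-glass reagent bottle, 60 mm diameter, 115 mm tall; origin at the centre of its underside. Bystander.
- conical_flask: clear conical flask, 74 mm base, 110 mm tall; origin at the centre of its underside. Bystander.
- small_bottle: smaller closed amber weighing bottle with its own lid on, 40 mm diameter, 50 mm tall overall; origin at the centre of its underside. Bystander, not the bottle of this job.
- spatula: flat steel spatula lying on the bench, 190 mm long (its x axis), 4 mm thick, up to 15 mm wide; origin 7 mm from its middle, on the underside. Bystander.
- marker: marker pen lying on the bench, 140 mm long (its x axis), 19 mm thick; origin near its middle, on the underside. Bystander.
Things that resemble listed ones, but are neither listed nor needed, are in the scene too. What is shaped like the part that bears bottle_center but blue or purple is not meant. Leave any red look-alike of the part that bears lid_knob alone.

How it is judged (in metres and radians):
On the way:
1. the lid sits fully seated and level on the bottle, let go of, while the bottle still stands on the pan (z of lid_shoulder in the frame of bottle_rim between -0.002 and 0.002 m and distance between lid_shoulder and bottle_rim below 0.004 m and angle between the z axis of lid_shoulder and the z axis of bottle_rim, either way round below 0.06 rad and contact force between the fingers and lid below 0.05 N and contact force between bottle and balance above 0.3 N), for 0.2 s.
At the end, for the whole second after the job is handed in: Still held: fingers grip the bottle (over 1 N), it is clear of the balance, underside at least 49 mm above the pan, axis within 60 mm of the pan centre, tilt under 7 degrees, at rest (20 mm/s, 0.2 rad/s), lid seated on its rim within 2 mm in height and 3 degrees (z of lid_shoulder in the frame of bottle_rim between -0.002 and 0.002 m and distance between lid_shoulder and bottle_rim below 0.004 m and angle between the z axis of lid_shoulder and the z axis of bottle_rim, either way round below 0.06 rad and z of bottle_center in the frame of pan above 0.074 m and horizontal distance between bottle_center and pan below 0.06 m and angle between bottle_center's own z axis and vertical below 0.12 rad and linear speed of bottle below 0.02 m/s and angular speed of bottle below 0.2 rad/s and contact force between the fingers and bottle above 1 N and contact force between bottle and balance below 0.02 N); the arm keeps its last pose, push and grip.
It fails at once if the weighing bottle is tipped by more than 20 degrees (angle between bottle_center's own z axis and vertical above 0.35 rad).
It fails at once if the lid is tipped over (more than 45 degrees) (angle between lid_knob's own z axis and vertical above 0.785 rad).
It fails at once if the lid is dropped (falls free faster than 0.5 m/s) (contact force between the fingers and lid below 0.01 N and contact force between lid and bottle below 0.01 N and linear speed of lid above 0.5 m/s).
It fails at once if another thing on the bench is moved by more than 25 mm or tipped (distance of any of amber_bottle, clear_bottle, conical_flask, small_bottle, spatula, marker from where it was at the start of the episode above 0.025 m or angle between any of amber_bottle, clear_bottle, conical_flask, small_bottle, spatula's own z axis and vertical above 0.3 rad).
It also fails if it takes over 64 s, if anything falls off the work surface, if the arm or the gripper's body presses on something with over 40 N, if the wrist force passes 120 N, or if a joint passes its speed limit or range.

### The arm

A 6-joint arm with a two-finger parallel gripper is mounted at the origin on the work surface. World frame = base frame: x ahead of the robot, y to its left, z up, the work surface at z = 0. Lengths are in mm, angles in rad, forces in N, time in s.
With the tool pointing down it reaches from about 325 to 750 mm from the base axis. Payload 7.6 kg.
Tool frame: the origin (TCP) lies at the very end of the fingers, on their centre line; the grasp point (between the pads) lies 19 mm behind it (bot.grip_point_offset is the distance from the TCP to the grasp point, in mm); z points along the fingers, y is the direction in which the jaws open and shut (so a half turn about z gives the same grasp; the last joint's range is limited). The gripper opens to 85 mm and grips with 20 to 120 N. Pads are 22 mm wide; open, the fingers measure 114 mm over their backs; the gripper's body (76 mm by 85 mm) begins 54 mm behind the grasp point. The pads swing forward as they close: fully open they stand 13 mm farther back than shut.
Start: joints at [1.203, 0.052, 1.401, -0, 1.689, -0.07], TCP at [154.028, 501.918, 231.323] pointing down, gripper open.
Joint ranges: [-2.9, 2.9], [-0.91, 2.17], [0.12, 2.37], [-1.06, 4.2], [0.26, 2.73], [-2.93, 2.93]. Speed limits (rad/s): [2.57, 2.57, 3.01, 3.14, 3.14, 3.14].

### API

Orientations are given as a rotation vector (axis times angle).
In Python, from station import monitor, camera, order, bot gives the robot as it stands.
- The arm moves only by the shell command python3 -m creep 'ROWS' [OPENING]. ROWS is JSON, a list of rows, each a list of 6 numbers: the shift along the tool's x, y, z each as a share of 0.1 m, from -1 to 1, then the turn, a rotation vector about the tool's x, y, z each as a share of 180 degrees, from -1 to 1. In form: [[dx, dy, dz, wx, wy, wz], ...]. A call has 1 to 10 rows; each row shifts and turns the commanded pose from where the row before left it, along the tool's axes as they then stand; what a row does not reach is not made up. A row lasts 1/12 s, in which the tool goes at most 41.7 mm and 7.16 degrees, less where a joint would pass 70% of its speed; a pose out of reach is approached as far as the arm can. A call with a number of a shift or a turn outside -1 to 1 is refused whole. A call with a gripper value outside its range is refused whole. OPENING is the opening, from -1 (shut) to 1 (fully open), set as the call begins (- or left out, the last holds). The fingers move at their own pace and stop on an object; the grip force is fixed at half the most. Time passes only in rows, so rows that do not move let the fingers close. It gives the time, the measured TCP pose, the force and the opening at its end, in the units of the state.
- monitor.get_state(): the state, without advancing time (a new reading comes with each control period).
- camera(name): name is "side" or "top"; returns a dict with "img" (480x640x3 uint8, red, green, blue), "fovy" (degrees; the focal length in pixels is half the picture's height over the tangent of half this angle, whatever the lens; pixels are square), "cx", "cy" (the principal point, pixels), "k1" (the pictures are not rectified: a ray, as slopes to the right and down, at radius r is drawn at 1 + k1 r^2 times it, then the intrinsics apply), "world_from_camera" (4x4, takes a point from camera to world coordinates). Camera axes: x right, y down, z forward; pixel columns grow to the right and rows downward; lengths in mm; the calibration is good to about 2 mm. A picture is of the moment at which its call begins. There is no depth.
- order.close_job(): hands the job in, once; it reports no verdict.
The state is a dict: "t": time; "qpos": joint angles; "joint_vel": joint speeds; "effort": joint torques, N m; "ee_pos": TCP position; "orientation": TCP orientation; "wrist_force": force on the tool from outside, world axes, zero at the start; "ft_torque": the same for the moment, N m; "gripper_width": finger opening in mm.
Only numpy, scipy, OpenCV 4.12 (cv2) and the standard library are available. Lean on these libraries where they do the work, as an engineer would, in place of code of your own. Each camera call takes 0.05 s, during which the arm holds its last target.

## Working session

There is one attempt and no reset: what is moved stays moved. The work goes in short steps, Python scripts to look and compute and a shell command to move; the robot and the scene stay as the last step left them, time stands still between calls to the robot, and variables do not carry over. Pictures are saved under pics/ and viewed, and the job is handed in when it is done.

```bash
ls; mkdir -p pics; cat > h.py <<'E'
import numpy as np, cv2
from station import monitor, camera, order, bot
def snap(n,f):
    c=camera(n); cv2.imwrite('pics/'+f,c['img'][:,:,::-1]); np.save('pics/'+n+'.npy',c,allow_pickle=True); return c
def ld(n): return np.load('pics/'+n+'.npy',allow_pickle=True).item()
def K(c):
    f=240/np.tan(np.radians(c['fovy'])/2); return np.array([[f,0,c['cx']],[0,f,c['cy']],[0,0,1.]])
def ray(c,u,v):
    d=cv2.undistortPoints(np.array([[[u,v]]],float),K(c),np.array([c['k1'],0,0,0,0.]))[0,0]
    # k1 convention equals OpenCV's
    T=np.array(c['world_from_camera']); r=T[:3,:3]@np.array([d[0],d[1],1]); return T[:3,3],r
def onz(c,u,v,z):
    o,r=ray(c,u,v); return o+r*(z-o[2])/r[2]
def proj(c,P):
    T=np.linalg.inv(np.array(c['world_from_camera'])); P=np.atleast_2d(np.array(P,float))
    q=P@T[:3,:3].T+T[:3,3]; s=q[:,:2]/q[:,2:]; s=s*(1+c['k1']*(s**2).sum(1,keepdims=True))
    k=K(c); return s*k[0,0]+k[:2,2]
E
python3 - <<'E'
from h import *
for n in('side','top'):
    c=snap(n,n+'0.png'); print(n,c['fovy'],c['cx'],c['cy'],c['k1'],np.round(c['world_from_camera'],3).tolist())
print(monitor.get_state())
E
```

```text
pics
side 45.2398499324419 313.90268666374635 244.0392574735374 0.023113915807625434 [[-0.988, -0.072, 0.134, 430.024], [-0.151, 0.544, -0.826, 1080.802], [-0.013, -0.836, -0.548, 796.482], [0.0, 0.0, 0.0, 1.0]]
top 48.44466410025026 316.5146999466105 239.91367524501052 -0.04672833548552736 [[0.011, -0.984, 0.176, 381.448], [-1.0, -0.011, 0.001, 31.469], [0.001, -0.176, -0.984, 1154.249], [0.0, 0.0, 0.0, 1.0]]
{'t': 0.1, 'qpos': array([ 1.20268745e+00,  5.27778718e-02,  1.40161101e+00,  3.34528843e-05,
        1.68862490e+00, -7.02809133e-02]), 'joint_vel': array([-0.00100055,  0.00022532, -0.00252285, -0.00012338,  0.00038877,
        0.00034215]), 'effort': array([ 8.88427876e-04, -3.82582641e+01, -3.60984135e+01, -7.46904857e-05,
        4.82252712e-03,  6.56927773e-05]), 'ee_pos': array([153.92026123, 501.64668955, 230.56066739]), 'orientation': array([-4.66043105e-01, -3.10648649e+00,  2.16730470e-03]), 'wrist_force': array([ 0.05724396, -0.83209159,  0.47421822]), 'ft_torque': array([-0.06778469,  0.00789902, -0.00027162]), 'gripper_width': 85.40359354234293}
```

View pics/side0.png

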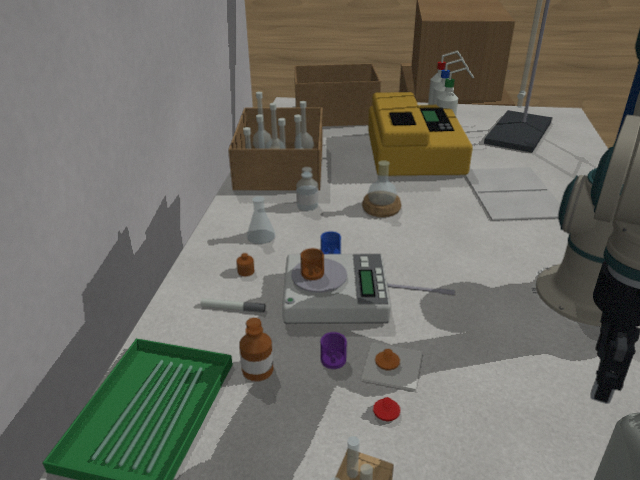

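View pics/top0.png

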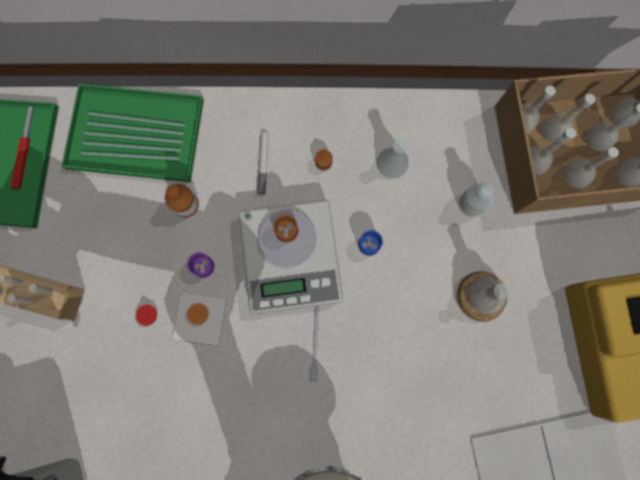

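The top view shows the lid on the tile at about (198,314) and the open bottle on the pan at about (286,229). In the side view they are at (387,359) and (312,264). Next I measure both.

```bash
cat > m.py <<'E'
from h import *
def mask(c,box):
    x0,y0,x1,y1=box; h=cv2.cvtColor(c['img'],cv2.COLOR_RGB2HSV)
    m=((h[...,0]<18)&(h[...,0]>3)&(h[...,1]>130)&(h[...,2]>40)).astype(np.uint8); o=np.zeros_like(m); o[y0:y1,x0:x1]=m[y0:y1,x0:x1]; return o
E
python3 - <<'E'
from m import *
B={'top':{'lid':(180,298,218,332),'bot':(265,208,305,250)},'side':{'lid':(370,342,405,375),'bot':(295,245,330,285)}}
for n in B:
    c=ld(n); 
    for k,b in B[n].items():
        m=mask(c,b); ys,xs=np.nonzero(m)
        (ex,ey),ax,an=cv2.fitEllipse(max(cv2.findContours(m,0,1)[0],key=len))
        print(n,k,m.sum(),xs.min(),xs.max(),ys.min(),ys.max(),xs.mean().round(1),ys.mean().round(1),'ell',round(ex,1),round(ey,1),ax,an)
        x0,y0,x1,y1=b
        im=cv2.resize(c['img'][y0-8:y1+8,x0-8:x1+8,::-1],None,fx=7,fy=7,interpolation=2)[:400,:400]
        mm=cv2.resize(m[y0-8:y1+8,x0-8:x1+8]*255,None,fx=7,fy=7,interpolation=0)[:400,:400]
        im=cv2.copyMakeBorder(im,0,400-im.shape[0],0,400-im.shape[1],0); mm=cv2.copyMakeBorder(mm,0,400-mm.shape[0],0,400-mm.shape[1],0)
        cv2.imwrite(f'pics/z_{n}_{k}.png',np.hstack([im,cv2.cvtColor(mm,8)]))
ims=[cv2.imread(f'pics/z_{n}_{k}.png') for n in('top','side') for k in('lid','bot')]
cv2.imwrite('pics/z0.png',cv2.resize(np.vstack([np.hstack(ims[:2]),np.hstack(ims[2:])]),(800,400)))
E
```

```text
top lid 309 188 207 304 323 197.3 313.6 ell 197.3 313.6 (18.539352416992188, 19.452098846435547) 35.4060173034668
top bot 334 274 296 215 240 285.1 227.0 ell 285.3 227.7 (21.852006912231445, 25.521976470947266) 163.34976196289062
side lid 360 376 398 349 369 387.1 359.6 ell 387.1 359.5 (19.142419815063477, 22.375715255737305) 99.59754943847656
side bot 609 301 323 249 279 312.0 263.9 ell 312.0 263.9 (22.884441375732422, 32.39680862426758) 176.07684326171875
```

View pics/z0.png

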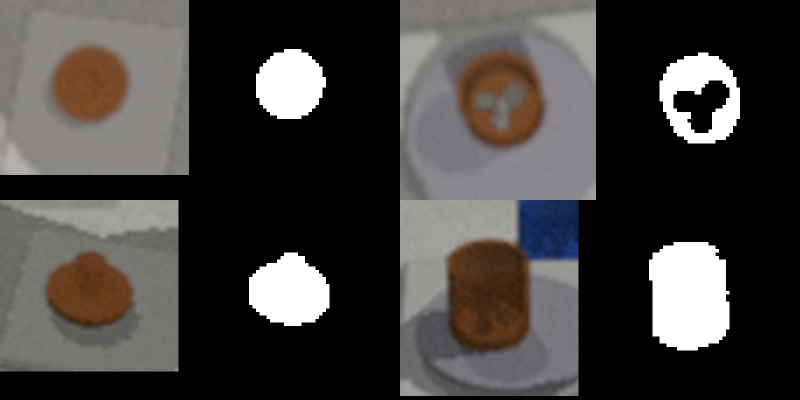

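```bash
python3 - <<'E'
from m import *
def tri(ct,a,cs,b):
    o1,r1=ray(ct,*a);o2,r2=ray(cs,*b);A=np.c_[r1,-r2];s=np.linalg.lstsq(A,o2-o1,rcond=None)[0]
    p,q=o1+s[0]*r1,o2+s[1]*r2; return ((p+q)/2).round(1),np.linalg.norm(p-q).round(1)
ct,cs=ld('top'),ld('side')
print('lid top z17',onz(ct,197.3,313.5,18),'side z17 flange (387,361.5)',onz(cs,387.1,361.3,17), onz(cs,387.1,363,17))
print('bot top silhouette ell z91',onz(ct,285.3,227.7,91),'side z91',onz(cs,312,263.9,91))
print('tri bot',tri(ct,(285.3,227.7),cs,(312,263.9)))
# rim: left/right edges
for p in [(-1)]: pass
P=onz(ct,285.3,227.7,91)
print(proj(ct,[P+[0,0,25],P-[0,0,25]]),proj(cs,[P+[0,0,25],P-[0,0,25]]))
# pan via grey-violet mask top
h=cv2.cvtColor(ct['img'],cv2.COLOR_RGB2HSV);print(h[255,290],h[210,320],h[255,328], h[240,265])
hs=cv2.cvtColor(cs['img'],cv2.COLOR_RGB2HSV);print(hs[280,340],hs[300,350])
E
```

```text
lid top z17 [423.07629182 283.2645945   18.        ] side z17 flange (387,361.5) [422.94273661 285.57540641  17.        ] [422.74121734 290.01010372  17.        ]
bot top silhouette ell z91 [595.59586758  96.12841614  91.        ] side z91 [594.32433984  94.72174237  91.        ]
tri bot (array([594.7,  96. ,  92.1]), np.float64(1.3))
[[284.58821108 225.20776165]
 [285.98028333 230.0817252 ]] [[311.12185891 254.49383856]
 [311.48524778 273.75741499]]
[130  11 140] [ 36   8 163] [ 23   6 163] [132  10 126]
[124  16 126] [ 45   5 103]
```

```bash
cat > w.py <<'E'
from h import *
from scipy.spatial.transform import Rotation as R
def go(P):
    s=monitor.get_state(); r=R.from_rotvec(s['orientation']).as_matrix()
    print('t',s['t'],'tcp',s['ee_pos'].round(1),'y ax',r[:,1].round(3),'z ax',r[:,2].round(3),'F',s['wrist_force'].round(1),'w',round(s['gripper_width'],1),'q6',s['qpos'][5].round(2))
    d=r.T@(np.array(P)-s['ee_pos']); print('tool shift /100mm',(d/100).round(3))
E
python3 -c "
from w import *
go([423,284,230]); go([595,96,200])
print(np.array(ld('top')['world_from_camera'])[:3,3])"
```

```text
t 0.1 tcp [153.9 501.6 230.6] y ax [ 0.293  0.956 -0.001] z ax [-0.001 -0.001 -1.   ] F [ 0.1 -0.8  0.5] w 85.4 q6 -0.07
tool shift /100mm [-3.211 -1.291  0.007]
t 0.1 tcp [153.9 501.6 230.6] y ax [ 0.293  0.956 -0.001] z ax [-0.001 -0.001 -1.   ] F [ 0.1 -0.8  0.5] w 85.4 q6 -0.07
tool shift /100mm [-5.407 -2.583  0.309]
[ 381.44830447   31.46859364 1154.2494643 ]
```

```bash
python3 -m creep '[[-0.1,-0.04,0,0,0,0],[-0.2,-0.08,0,0,0,0],[-0.3,-0.12,0,0,0,0],[-0.3,-0.12,0,0,0,0],[-0.3,-0.12,0,0,0,0],[-0.3,-0.12,0,0,0,0],[-0.3,-0.12,0,0,0,0],[-0.3,-0.12,0,0,0,0],[-0.3,-0.12,0,0,0,0],[-0.2,-0.08,0,0,0,0]]' -0.06
python3 -m creep '[[-0.2,-0.08,0,0,0,0],[-0.2,-0.08,0,0,0,0],[-0.1,-0.03,0.3,0,0,0],[-0.1,0,0.3,0,0,0],[0,0,0.3,0,0,0],[0,0,0.2,0,0,0],[0,0,0.1,0,0,0],[0,0,0,0,0,0],[0,0,0,0,0,0]]'
python3 -c "
from w import *
go([423,284,110]);snap('top','t1.png');snap('side','s1.png')"
```

```text
t: 0.93
ee_pos: [374.0, 323.6, 231.1]
orientation: [0.469, 3.106, -0.001]
wrist_force: [-0.3, 0.0, -0.7]
gripper_width: 40.3
t: 1.68
ee_pos: [424.1, 290.3, 112.0]
orientation: [0.466, 3.106, 0.0]
wrist_force: [0.4, -0.2, 0.6]
gripper_width: 39.8
t 1.6833 tcp [424.1 290.3 112. ] y ax [0.294 0.956 0.   ] z ax [ 0.  0. -1.] F [ 0.4 -0.2  0.6] w 39.8 q6 -0.74
tool shift /100mm [-0.008 -0.064  0.02 ]
```

```bash
python3 -m creep '[[-0.01,-0.065,0.2,0,0,0],[0,0,0.3,0,0,0],[0,0,0.1,0,0,0],[0,0,0,0,0,0],[0,0,0,0,0,0]]'
python3 -c "
from w import *
go([423,284,50]);c=snap('top','t2.png');d=snap('side','s2.png')
a=cv2.resize(c['img'][250:370,130:260],None,fx=4,fy=4);b=cv2.resize(d['img'][290:410,320:450],None,fx=4,fy=4,interpolation=2)
cv2.imwrite('pics/z2.png',cv2.resize(np.hstack([a,b])[:,:,::-1],(800,369)))
p=monitor.get_state()['ee_pos'];print(proj(c,p),proj(d,p))"
```

```text
t: 2.2
ee_pos: [423.3, 284.3, 52.4]
orientation: [0.466, 3.106, 0.001]
wrist_force: [-0.4, -0.1, 0.1]
gripper_width: 40.3
t 2.2 tcp [423.3 284.3  52.4] y ax [0.293 0.956 0.001] z ax [ 0.001  0.001 -1.   ] F [-0.4 -0.1  0.1] w 40.3 q6 -0.75
tool shift /100mm [ 0.002 -0.004  0.024]
[[192.84258997 312.34066547]] [[387.64048295 346.55440965]]
```

View pics/z2.png

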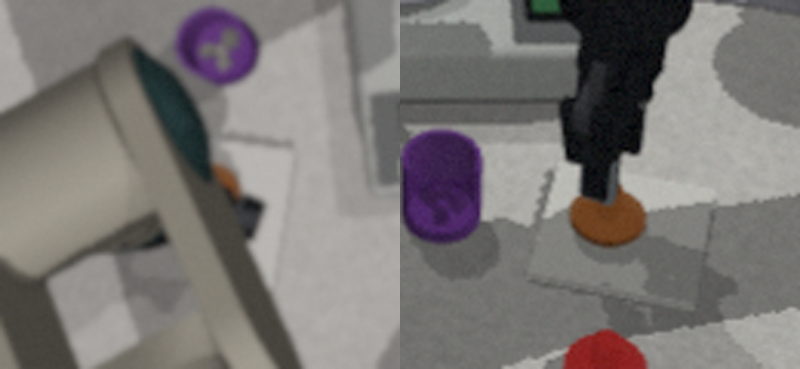

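```bash
python3 -m creep '[[0,0,0.12,0,0,0],[0,0,0.12,0,0,0],[0,0,0.05,0,0,0],[0,0,0,0,0,0],[0,0,0,0,0,0]]'
python3 -m creep '[[0,0,0,0,0,0],[0,0,0,0,0,0],[0,0,0,0,0,0],[0,0,0,0,0,0],[0,0,0,0,0,0],[0,0,0,0,0,0]]' -1
python3 -c "
from w import *
go([423,284,23]);d=snap('side','s3.png')
b=cv2.resize(d['img'][290:410,320:450],None,fx=4,fy=4,interpolation=2)
cv2.imwrite('pics/z3.png',b[:,:,::-1])"
```

```text
t: 2.72
ee_pos: [422.5, 283.8, 21.7]
orientation: [-0.466, -3.106, 0.001]
wrist_force: [0.3, 0.1, 0.6]
gripper_width: 39.6
t: 3.22
ee_pos: [423.3, 284.2, 23.0]
orientation: [0.466, 3.106, 0.001]
wrist_force: [0.8, -0.4, 5.0]
gripper_width: 14.4
t 3.2167 tcp [423.3 284.2  23. ] y ax [0.293 0.956 0.001] z ax [ 0.001  0.001 -1.   ] F [ 0.8 -0.4  5. ] w 14.4 q6 -0.75
tool shift /100mm [ 0.003 -0.003 -0.   ]
```

View pics/z3.png

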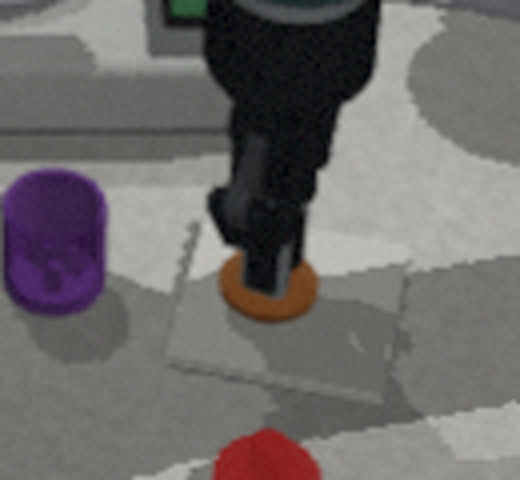

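```bash
python3 -m creep '[[0,0,0,0,0,0],[0,0,0,0,0,0],[0,0,0,0,0,0]]'; python3 -m creep '[[0,0,-0.01,0,0,0],[0,0,-0.01,0,0,0],[0,0,-0.02,0,0,0],[0,0,0,0,0,0],[0,0,0,0,0,0]]'
```

```text
t: 3.52
ee_pos: [423.3, 284.2, 23.0]
orientation: [0.466, 3.106, 0.001]
wrist_force: [-0.7, -0.1, 4.7]
gripper_width: 14.2
t: 3.93
ee_pos: [422.8, 283.9, 26.2]
orientation: [-0.466, -3.107, 0.0]
wrist_force: [0.2, -0.4, -0.1]
gripper_width: 14.4
```

```bash
python3 -m creep '[[0,0,-0.1,0,0,0],[0,0,-0.2,0,0,0],[0,0,-0.3,0,0,0],[0,0,-0.3,0,0,0],[0,0,-0.3,0,0,0],[0,0,-0.2,0,0,0],[0,0,-0.1,0,0,0],[0,0,0,0,0,0],[0,0,0,0,0,0]]'
python3 -c "
from w import *
go([595,96,176]);d=snap('side','s4.png');c=snap('top','t4.png')
b=cv2.resize(d['img'][220:340,320:450],None,fx=4,fy=4,interpolation=2)
cv2.imwrite('pics/z4.png',b[:,:,::-1])"
```

```text
t: 4.68
ee_pos: [422.7, 283.8, 175.8]
orientation: [-0.466, -3.107, 0.0]
wrist_force: [-0.4, 0.0, -0.8]
gripper_width: 14.3
t 4.6833 tcp [422.7 283.8 175.8] y ax [ 0.293  0.956 -0.   ] z ax [-0. -0. -1.] F [-0.4  0.  -0.8] w 14.3 q6 -0.75
tool shift /100mm [-2.198 -1.29  -0.003]
```

View pics/z4.png

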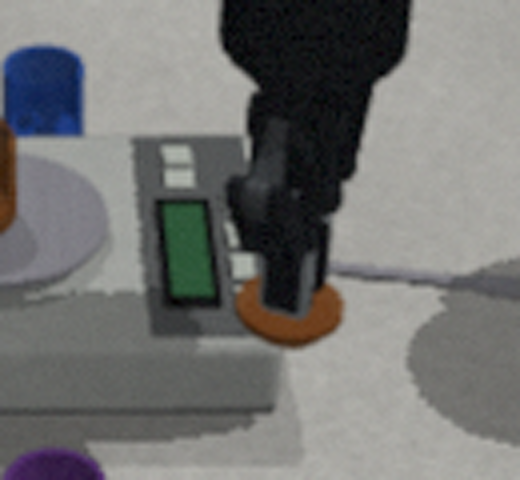

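```bash
python3 -m creep '[[-0.06,-0.03,0,0,0,0],[-0.14,-0.08,0,0,0,0],[-0.25,-0.15,0,0,0,0],[-0.3,-0.18,0,0,0,0],[-0.3,-0.18,0,0,0,0],[-0.3,-0.18,0,0,0,0],[-0.3,-0.18,0,0,0,0],[-0.25,-0.15,0,0,0,0],[-0.2,-0.1,0,0,0,0],[-0.1,-0.06,0,0,0,0]]'
python3 -m creep '[[0,0,0.1,0,0,0],[0,0,0.1,0,0,0],[0,0,0,0,0,0],[0,0,0,0,0,0],[0,0,0,0,0,0]]'
python3 -c "
from w import *
go([595,96,150]);d=snap('side','s5.png');c=snap('top','t5.png')
b=cv2.resize(d['img'][200:300,250:380],None,fx=4,fy=4,interpolation=2);a=cv2.resize(c['img'][180:280,220:350],None,fx=4,fy=4,interpolation=2)
cv2.imwrite('pics/z5.png',np.vstack([a,b])[:,:,::-1])"
```

```text
t: 5.62
ee_pos: [596.4, 93.3, 174.5]
orientation: [-0.47, -3.104, 0.002]
wrist_force: [0.1, 0.4, -0.0]
gripper_width: 14.7
t: 6.03
ee_pos: [594.8, 97.1, 156.3]
orientation: [-0.464, -3.107, -0.0]
wrist_force: [-0.0, -0.8, 0.3]
gripper_width: 14.5
t 6.0333 tcp [594.8  97.1 156.3] y ax [0.292 0.956 0.   ] z ax [-0.  0. -1.] F [-0.  -0.8  0.3] w 14.5 q6 -1.17
tool shift /100mm [-0.006 -0.01   0.063]
```

View pics/z5.png

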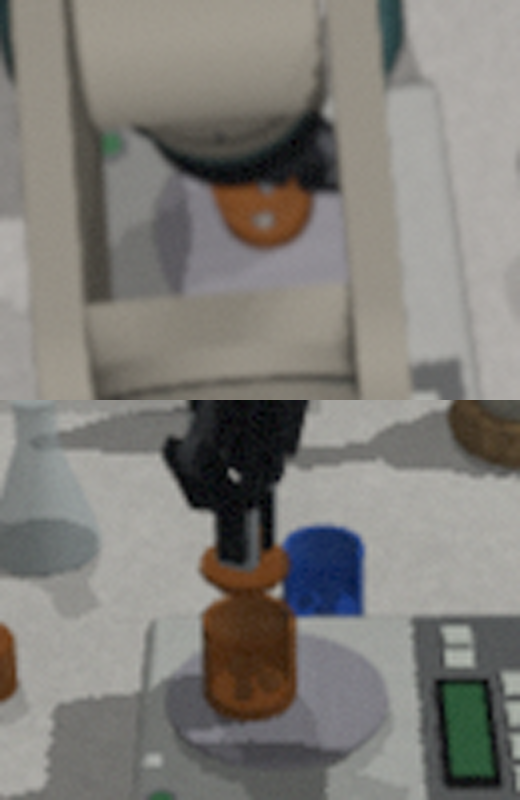

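```bash
python3 - <<'E'
from m import *
d=ld('side')
m=mask(d,(290,230,335,285))
for y in range(232,285,1):
    xs=np.nonzero(m[y])[0]
    if len(xs): print(y,xs.min(),xs.max(),(xs.min()+xs.max())/2)
print(proj(d,[[595,96,z] for z in (91,116,150)]), proj(d,[[600,96,116],[595,101,116]]))
E
```

```text
237 303 319 311.0
238 302 320 311.0
239 301 320 310.5
240 301 321 311.0
241 301 321 311.0
242 301 321 311.0
243 301 320 310.5
244 302 320 311.0
245 303 318 310.5
246 305 317 311.0
247 306 315 310.5
248 307 315 311.0
249 307 317 312.0
250 306 319 312.5
251 303 320 311.5
252 302 319 310.5
253 302 320 311.0
254 301 322 311.5
255 301 323 312.0
256 301 322 311.5
257 301 323 312.0
258 301 322 311.5
259 301 323 312.0
260 302 322 312.0
261 302 323 312.5
262 302 322 312.0
263 302 323 312.5
264 302 323 312.5
265 302 323 312.5
266 302 323 312.5
267 302 323 312.5
268 302 323 312.5
269 302 323 312.5
270 302 323 312.5
271 302 323 312.5
272 302 323 312.5
273 302 323 312.5
274 302 322 312.0
275 303 322 312.5
276 303 321 312.0
277 304 320 312.0
278 306 317 311.5
279 310 314 312.0
[[311.59247244 264.22021954]
 [311.41198014 254.48085976]
 [311.15978856 240.87581342]] [[309.0584663  254.30294417]
 [311.04145904 255.81678285]]
```

```bash
python3 -m creep '[[0.011,-0.017,0.05,0,0,0],[0,0,0.1,0,0,0],[0,0,0.06,0,0,0],[0,0,0,0,0,0],[0,0,0,0,0,0],[0,0,0,0,0,0]]'
python3 -c "
from w import *
go([593.3,95.8,124]);d=snap('side','s6.png')
b=cv2.resize(d['img'][200:300,250:380],None,fx=5,fy=5,interpolation=2)
cv2.imwrite('pics/z6.png',b[:,:,::-1])"
```

```text
t: 6.63
ee_pos: [593.9, 94.8, 135.3]
orientation: [0.466, 3.107, 0.0]
wrist_force: [-0.1, -0.7, -0.3]
gripper_width: 14.4
t 6.6333 tcp [593.9  94.8 135.3] y ax [0.293 0.956 0.   ] z ax [ 0.  0. -1.] F [-0.1 -0.7 -0.3] w 14.4 q6 -1.18
tool shift /100mm [0.009 0.008 0.113]
```

View pics/z6.png

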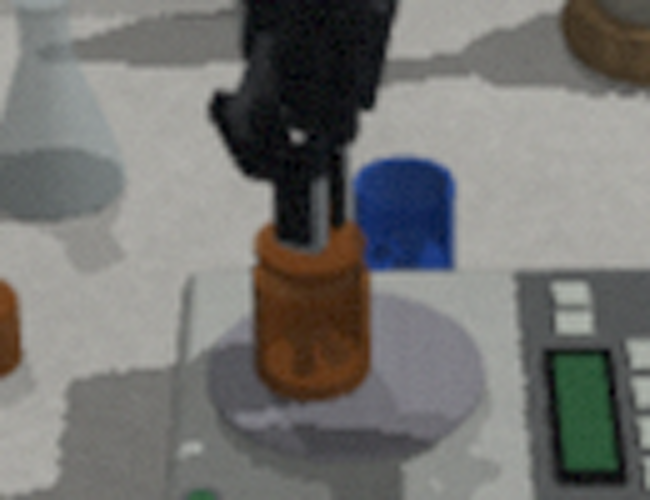

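The lid sits just above the rim and is centred in x: flange 256–367, bottle 254–370 in the zoomed picture. I'll lower it in small steps and watch the force.

```bash
python3 -m creep '[[0,0.005,0.03,0,0,0],[0,0,0.02,0,0,0],[0,0,0,0,0,0],[0,0,0,0,0,0]]';python3 -m creep '[[0,0,0.015,0,0,0],[0,0,0.01,0,0,0],[0,0,0,0,0,0],[0,0,0,0,0,0]]'
```

```text
t: 7.02
ee_pos: [593.9, 95.2, 130.1]
orientation: [-0.466, -3.107, 0.0]
wrist_force: [0.4, 0.4, -0.1]
gripper_width: 14.5
t: 7.35
ee_pos: [593.9, 95.2, 127.7]
orientation: [-0.466, -3.107, -0.0]
wrist_force: [-0.2, 0.5, -0.1]
gripper_width: 14.5
```

```bash
python3 -m creep '[[0,0,0.01,0,0,0],[0,0,0.01,0,0,0],[0,0,0,0,0,0],[0,0,0,0,0,0]]';python3 -m creep '[[0,0,0.01,0,0,0],[0,0,0,0,0,0],[0,0,0,0,0,0]]'
```

```text
t: 7.68
ee_pos: [593.9, 95.2, 125.7]
orientation: [-0.466, -3.107, -0.0]
wrist_force: [0.6, -0.4, -0.7]
gripper_width: 14.4
t: 7.93
ee_pos: [593.9, 95.2, 124.7]
orientation: [-0.466, -3.107, -0.0]
wrist_force: [-0.1, 0.2, -1.0]
gripper_width: 14.7
```

```bash
python3 -m creep '[[0,0,0.01,0,0,0],[0,0,0,0,0,0],[0,0,0,0,0,0]]';python3 -m creep '[[0,0,0.01,0,0,0],[0,0,0,0,0,0],[0,0,0,0,0,0]]'
python3 -c "
from w import *
d=snap('side','s7.png')
b=cv2.resize(d['img'][200:300,250:380],None,fx=5,fy=5,interpolation=2)
cv2.imwrite('pics/z7.png',b[:,:,::-1])"
```

```text
t: 8.18
ee_pos: [594.1, 95.3, 124.0]
orientation: [0.466, 3.106, 0.0]
wrist_force: [-0.2, -1.0, 0.4]
gripper_width: 14.4
t: 8.43
ee_pos: [594.2, 95.3, 124.0]
orientation: [0.466, 3.106, 0.001]
wrist_force: [-1.8, -0.6, 5.5]
gripper_width: 14.5
```

View pics/z7.png

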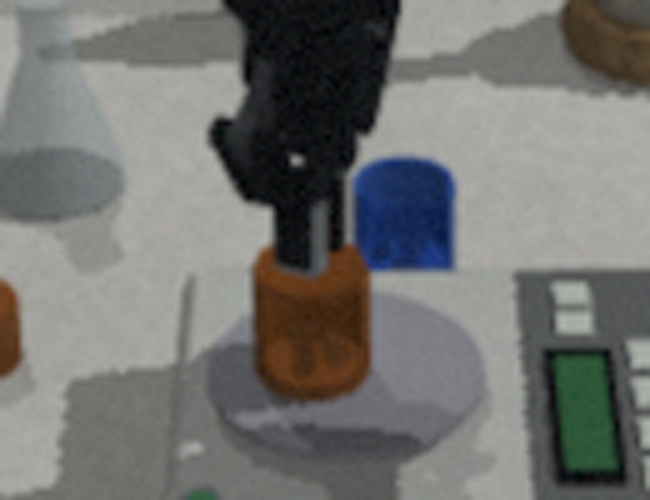

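Contact came at TCP z = 124.0, which is the predicted seated height. I'll ease the push and release.

```bash
python3 -m creep '[[0,0,-0.008,0,0,0],[0,0,0,0,0,0]]'; python3 -m creep '[[0,0,0,0,0,0],[0,0,0,0,0,0],[0,0,0,0,0,0],[0,0,0,0,0,0],[0,0,0,0,0,0]]' -0.2;  python3 -m creep '[[0,0,-0.05,0,0,0],[0,0,-0.1,0,0,0],[0,0,-0.2,0,0,0],[0,0,-0.2,0,0,0],[0,0,-0.1,0,0,0],[0,0,0,0,0,0],[0,0,0,0,0,0]]'
python3 -c "
from w import *
d=snap('side','s8.png')
b=cv2.resize(d['img'][200:300,250:380],None,fx=5,fy=5,interpolation=2)
cv2.imwrite('pics/z8.png',b[:,:,::-1])"
```

```text
t: 8.65
ee_pos: [594.1, 95.2, 124.0]
orientation: [0.466, 3.106, 0.0]
wrist_force: [-0.7, -0.0, 2.5]
gripper_width: 14.3
t: 9.07
ee_pos: [593.9, 95.2, 123.4]
orientation: [-0.466, -3.107, 0.0]
wrist_force: [0.0, -0.3, -0.0]
gripper_width: 34.4
t: 9.65
ee_pos: [594.2, 95.2, 189.1]
orientation: [0.466, 3.106, 0.001]
wrist_force: [0.4, -1.6, -0.8]
gripper_width: 33.8
```

View pics/z8.png

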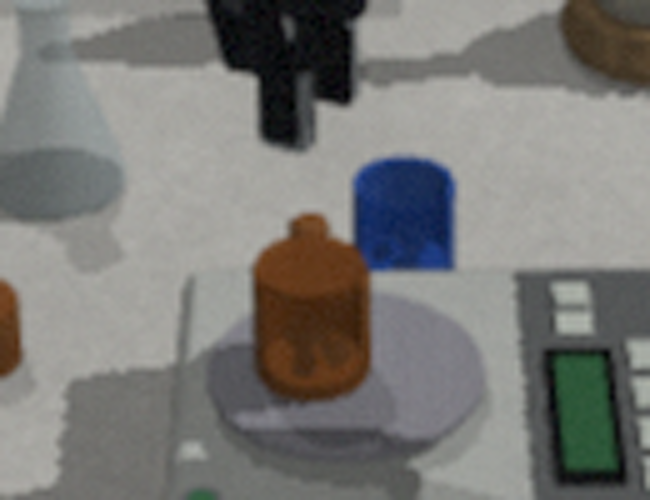

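The lid is seated and level, with the flange flush on the rim at zoomed (312,270) and the knob upright at (309,225). Next I open fully and go down for the body.

```bash
python3 -m creep '[[0,0,0,0,0,0],[0,0,0,0,0,0],[0,0,0,0,0,0],[0,0,0,0,0,0],[0,0,0.1,0,0,0],[0,0,0.2,0,0,0],[0,0,0.2,0,0,0],[0,0,0.1,0,0,0],[0,0,0,0,0,0],[0,0,0,0,0,0]]' 1
python3 -c "
from w import *
go([594,95.3,76]);d=snap('side','s9.png');d2=snap('top','t9.png')
b=cv2.resize(d['img'][200:300,250:380],None,fx=5,fy=5,interpolation=2)
cv2.imwrite('pics/z9.png',b[:,:,::-1])"
```

```text
t: 10.53
ee_pos: [593.8, 95.2, 128.2]
orientation: [-0.466, -3.106, 0.0]
wrist_force: [0.7, 0.4, 0.1]
gripper_width: 85.5
t 10.5333 tcp [593.8  95.2 128.2] y ax [ 0.293  0.956 -0.   ] z ax [-0.001 -0.    -1.   ] F [0.7 0.4 0.1] w 85.5 q6 -1.18
tool shift /100mm [-0.003  0.002  0.522]
```

View pics/z9.png

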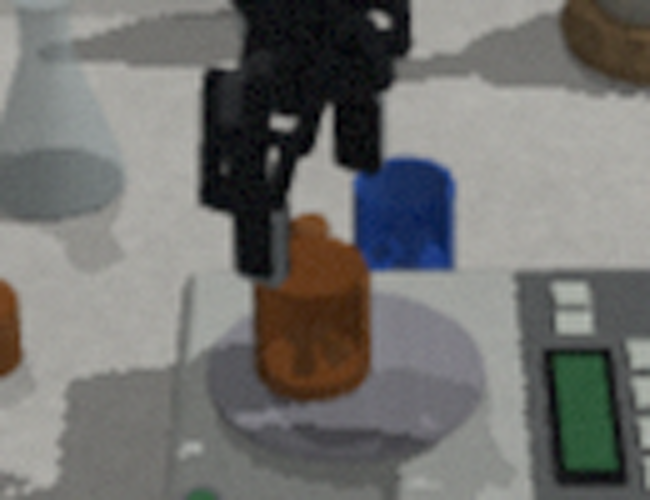

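```bash
python3 -m creep '[[0,0,0.08,0,0,0],[0,0,0.12,0,0,0],[0,0,0.08,0,0,0],[0,0,0.06,0,0,0],[0,0,0,0,0,0]]';python3 -m creep '[[0,0,0.06,0,0,0],[0,0,0.06,0,0,0],[0,0,0.04,0,0,0],[0,0,0.02,0,0,0],[0,0,0,0,0,0],[0,0,0,0,0,0]]'
python3 -c "
from w import *
go([594,95.3,76]);d=snap('side','s10.png');d2=snap('top','t10.png')
b=cv2.resize(d['img'][200:300,250:380],None,fx=5,fy=5,interpolation=2)
cv2.imwrite('pics/z10.png',b[:,:,::-1])"
```

```text
t: 11.05
ee_pos: [592.8, 95.2, 92.1]
orientation: [-0.466, -3.103, 0.001]
wrist_force: [0.3, -0.1, 0.1]
gripper_width: 85.3
t: 11.55
ee_pos: [594.0, 95.3, 76.7]
orientation: [0.466, 3.107, 0.0]
wrist_force: [-0.2, -1.5, -0.6]
gripper_width: 85.6
t 11.55 tcp [594.   95.3  76.7] y ax [0.293 0.956 0.   ] z ax [ 0.  0. -1.] F [-0.2 -1.5 -0.6] w 85.6 q6 -1.18
tool shift /100mm [0.    0.    0.007]
```

View pics/z10.png

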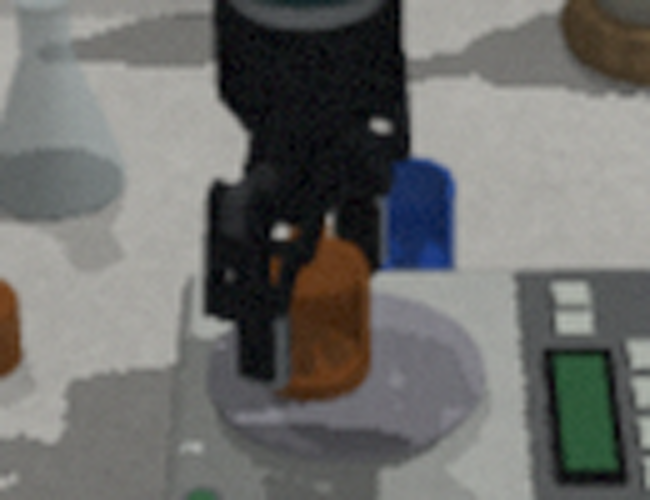

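```bash
python3 -m creep '[[0,0,0,0,0,0],[0,0,0,0,0,0],[0,0,0,0,0,0]]' 0.3;python3 -m creep '[[0,0,0,0,0,0],[0,0,0,0,0,0],[0,0,0,0,0,0],[0,0,0,0,0,0],[0,0,0,0,0,0]]' -1
python3 -c "
from w import *
go([594,95.3,136]);d=snap('side','s11.png')
b=cv2.resize(d['img'][200:300,250:380],None,fx=5,fy=5,interpolation=2)
cv2.imwrite('pics/z11.png',b[:,:,::-1])"
```

```text
t: 11.9
ee_pos: [594.1, 95.3, 76.8]
orientation: [0.466, 3.106, 0.0]
wrist_force: [-0.1, 0.5, -0.5]
gripper_width: 55.6
t: 12.32
ee_pos: [594.3, 95.2, 77.1]
orientation: [0.466, 3.106, 0.0]
wrist_force: [-1.0, -0.4, 4.1]
gripper_width: 48.6
t 12.3167 tcp [594.3  95.2  77.1] y ax [0.293 0.956 0.   ] z ax [ 0.001  0.    -1.   ] F [-1.  -0.4  4.1] w 48.6 q6 -1.18
tool shift /100mm [ 0.002  0.    -0.589]
```

View pics/z11.png

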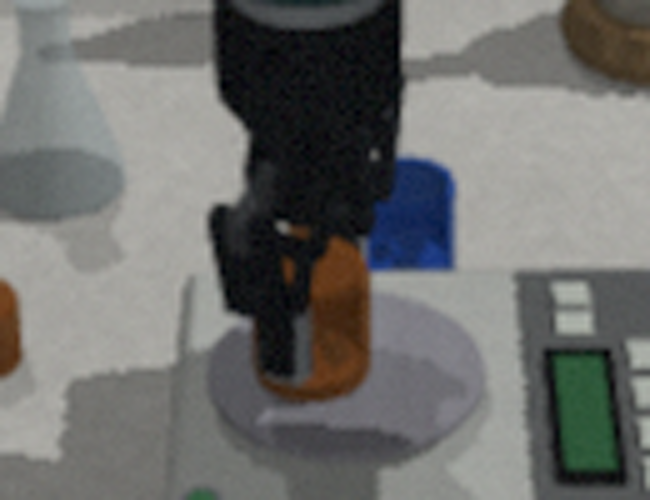

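```bash
python3 -m creep '[[0,0,-0.02,0,0,0],[0,0,-0.04,0,0,0],[0,0,-0.06,0,0,0],[0,0,-0.08,0,0,0],[0,0,-0.08,0,0,0],[0,0,-0.08,0,0,0],[0,0,-0.08,0,0,0],[0,0,-0.08,0,0,0],[0,0,-0.06,0,0,0],[0,0,-0.04,0,0,0]]';python3 -m creep '[[0,0,-0.02,0,0,0],[0,0,-0.01,0,0,0],[0,0,0,0,0,0],[0,0,0,0,0,0],[0,0,0,0,0,0],[0,0,0,0,0,0],[0,0,0,0,0,0],[0,0,0,0,0,0]]'
python3 -c "
from w import *
go([594,95.3,136]);d=snap('side','s12.png');snap('top','t12.png')
b=cv2.resize(d['img'][180:300,250:380],None,fx=5,fy=5,interpolation=2)
cv2.imwrite('pics/z12.png',b[:,:,::-1])"
```

```text
t: 13.2
ee_pos: [594.3, 95.3, 139.9]
orientation: [0.466, 3.105, 0.001]
wrist_force: [-0.1, -0.1, -2.0]
gripper_width: 48.5
t: 13.87
ee_pos: [593.9, 95.3, 141.5]
orientation: [-0.466, -3.107, -0.0]
wrist_force: [0.6, 0.5, -2.4]
gripper_width: 48.4
t 13.8667 tcp [593.9  95.3 141.5] y ax [0.293 0.956 0.   ] z ax [-0.  0. -1.] F [ 0.6  0.5 -2.4] w 48.4 q6 -1.18
tool shift /100mm [-0.001  0.     0.055]
```

View pics/z12.png

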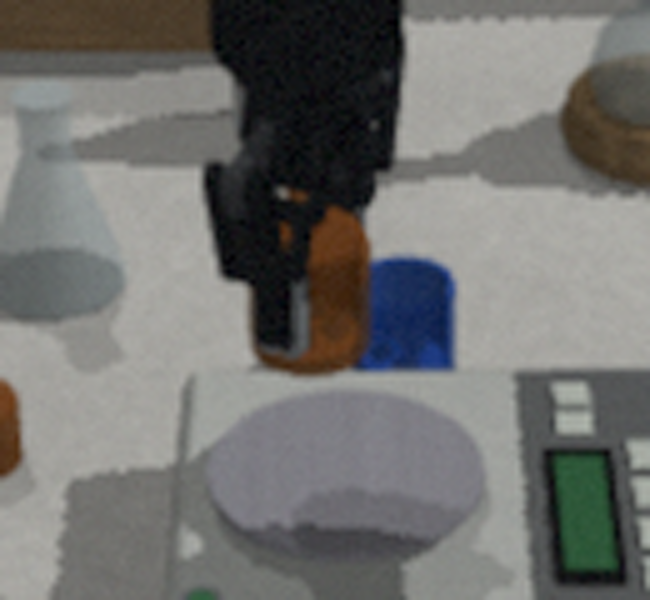

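View pics/t12.png

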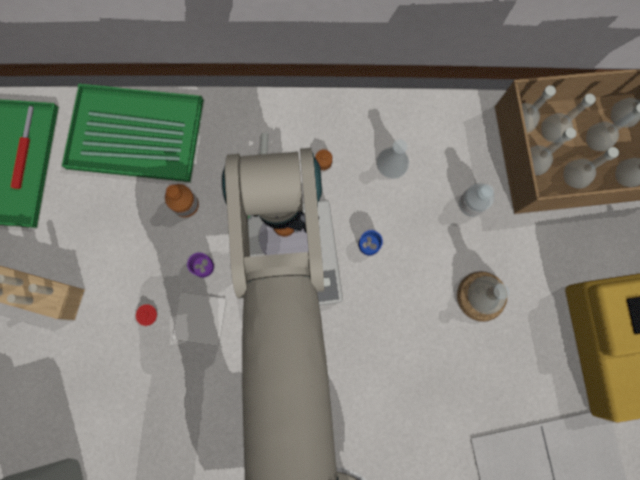

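```bash
python3 -c "
from w import *
c=ld('side');print(onz(c,250+345/5,180+475/5,66))
go([594,95,141]); print(monitor.get_state()['joint_vel'].round(3))
order.close_job()"
```

```text
[578.97521574  98.41530063  66.        ]
t 13.9667 tcp [594.   95.2 141.6] y ax [0.293 0.956 0.   ] z ax [-0.  0. -1.] F [-0.5 -0.6 -2. ] w 48.7 q6 -1.18
tool shift /100mm [-0.001 -0.002  0.006]
[ 0.001 -0.    -0.002  0.001  0.001 -0.   ]
the job is handed in; nothing more can be done
```

The lid is on the weighing bottle, and I handed the job in at 14.0 s with the closed bottle held clear above the balance pan. I had no verdict back.

- **Lid:** I picked it up by its knob and lowered it until it touched at the predicted seated height (TCP z 124.0 mm). After I let go, the side picture showed it flush and level on the bottle.
- **Bottle:** I gripped it by its body and raised it straight up about 64 mm. In the side picture its bottom edge rose by 25 pixels, which matches that lift.
- **Last readings:** The bottle was about 15 mm from the pan's centre, the wrist carried about 2 N downward, the tool was vertical and the joints were still.

Two checks were weaker than I would like:
- **Finger opening:** It read about 14.4 mm on the 17 mm knob and 48.5 mm on the 50 mm bottle, a little under the stated sizes. Both grips held steady.
- **Hidden seat:** During the final hold the fingers hid part of the seam between lid and bottle. The seating was seen clearly only before the lift; afterwards only the visible part of the edge could be checked.

The last pictures showed no bystander displaced, but the arm hid the spatula and most of the marker from above.

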